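# Put the salt away in the push-to-open drawer

## Robot

A 7-joint arm with a two-finger parallel gripper is mounted at the origin on a cart in front of the work surface, level with it; the furniture and walls round the work are solid. World frame = base frame: x ahead of the robot, y to its left, z up, the work surface at z = 0. Lengths are in m, angles in rad, forces in N, time in s.
With the tool pointing down it reaches from about 0.425 to 0.925 m from the base axis. Payload 6.8 kg.
Tool frame: the origin (TCP) lies on the front face of the gripper's body, between the roots of the fingers; the fingertips stand 73 mm ahead of it and the grasp point (between the pads) lies 54 mm ahead of it (env.nose_length is the distance from the TCP to the fingertips, in m); z points along the fingers, y is the direction in which the jaws open and shut (so a half turn about z gives the same grasp; the last joint's range is limited). The gripper opens to 85 mm and grips with 20 to 120 N. Pads are 22 mm wide; open, the fingers measure 114 mm over their backs; the gripper's body (76 mm by 85 mm) begins 54 mm behind the grasp point. The pads swing forward as they close: fully open they stand 13 mm farther back than shut.
Start: joints at [1.001, 0.477, 0.022, 1.555, -0.011, 1.109, -0.083], TCP at [0.301, -0.604, 0.304] pointing down, gripper open.
Joint ranges: [-2.96, 2.96], [-0.34, 2.1], [-1.41, 1.46], [0.24, 2.44], [-1.37, 4.51], [0.17, 1.92], [-2.96, 2.96]. Speed limits (rad/s): [2.39, 2.39, 3.14, 3.14, 3.14, 3.14, 3.14].

## Interface

Orientations are given as a unit quaternion [w, x, y, z].
In Python, from cell import env, kin, camera, calibration, job gives the robot as it stands. The module is installed in compiled form; this text tells all that it offers. Calls block until the motion is done:
- env.reach(position, orientation): joint-space move of the TCP to a pose.
- env.movel(position, velocity=0.15, rot=None, stop_force=None): straight line of the TCP; rot=None keeps the orientation; velocity is the mean speed in m/s. With stop_force (N) it stops when the force on the tool has changed by that much, and returns True; else False.
- env.goto_joints(angles): joint-space move.
- env.grip(opening, f_grip=None): finger opening in m; f_grip is the grip in N (None keeps the last); returns when the fingers have stopped.
- env.dwell(seconds).
- kin.inverse_kinematics(position, orientation): joint angles nearest the present ones, or None.
- env.get_state(): the state.
- camera(name): name is "scene" or "top" or "wrist"; returns (picture, depth): 400x640x3 uint8, blue, green, red; 400x640 float32, m along the optical axis (not along the pixel's ray), 0 where there is no reading.
- calibration(name): a dict with "fx", "fy", "cx", "cy" (pixels), "rvec" (rotation vector, rad) and "tvec" (3), from world to camera coordinates, as OpenCV has them. Camera axes: x right, y down, z forward; pixel columns grow to the right and rows downward; lengths in m; the calibration is good to about 2 mm. A picture is of the moment at which its call begins: read the wrist's pose just before it. calibration takes no time and is no camera call; for the wrist camera it gives the pose at the moment of the call.
A pose or a line that the arm cannot do raises env.PlanningError and nothing moves.
- job.job_done(): hands the job in, once; it reports no verdict.
The state is a dict: "time": time; "qpos": joint angles; "joint_velocities": joint speeds; "joint_torque": joint torques, N m; "tcp_pos": TCP position; "orientation": TCP orientation; "force": force on the tool from outside, world axes, zero at the start; "torque": the same for the moment, N m; "opening": finger opening in m.
Only numpy, scipy, OpenCV 4.12 (cv2) and the standard library are available. Lean on these libraries where they do the work, as an engineer would, in place of code of your own. Each camera call takes 0.05 s, during which the arm holds its last target.

## Task

Put the salt shaker away in the little cabinet: press the handleless green drawer front gently inward until its touch latch lets go and the drawer springs out, stand the shaker upright in the drawer, and push the front gently in again until the drawer latches shut with the shaker upright inside. Never lean on the cabinet or its front with more than 16 N, and leave the pepper mill, the spice jar and the mug where they stand.

Things in the scene. Friction and masses are not known exactly. Their poses are not given: they have to be found in the camera images.
- cabinet: fixed countertop cabinet of pale wood, 160 deep (its x) x 180 wide (its y) x 124 mm high, open-fronted, with one drawer; origin at the centre of its underside on the worktop; x points inward (away from the green front), z up. The drawer slides out along -x. Latched, the outer face of its front lies 103 mm from this origin, 23 mm in front of the carcass. To see if a press took, back off 40 mm.
- drawer (a joint): drawer travel in m: about 0.001 latched shut, 0.115 fully sprung out. A push-push touch latch holds it against a spring pushing out with 5.5 N (3.5 N fully out), damper 40 N per m/s. Pressed 6 to 16 mm in from the latched place the latch changes over; 1 to 2 mm deeper is a hard stop. The exact depth varies unseen by 9 mm: press slowly (3 mm/s) until the force climbs to 11 or 12 N, then ease off.
- drawer_touch (a point): centre of a steel disc (22 mm) on the outer face of the green drawer front, 85 mm above the worktop; the flat face is 160 mm wide, 11 to 113 mm above the worktop, 34 mm thick, no handle; press it anywhere. Moves with the drawer; axes as the cabinet's (x inward, square to the face). Too short a press changes nothing: latched stays latched, open springs out again (about 0.1 m/s).
- drawer_floor (a point): point on the drawer's inner floor, 18 mm above the worktop, on its centre line, 50 mm behind the inner side of the green front; moves with the drawer; axes as the cabinet's. Inside 136 mm wide (y) and 110 mm long (x: -50 to +60 mm from here); side walls reach 53 mm above the worktop, the front 113 mm. Fully out, the carcass begins 53 mm behind this point. Room under the carcass top: 98 mm.
- shaker_center (a point): centre, half-way up, of the loose salt shaker: grey and clear, 44 mm across, 90 mm high, about 0.1 kg, standing upright on the worktop; it narrows to a 34 mm cap over its top 20 mm. z is its upright axis.
- pepper_mill: bystander: loose turned-wood pepper mill, 58 mm across, 170 mm high, standing; origin at the centre of its underside, z up.
- jar_green: bystander: loose spice jar with black cap and green label, 40 mm across, 105 mm high, standing; origin at the centre of its underside, z up.
- mug: bystander: loose white mug with dots, 92 mm across, 93 mm high, handle sticking out 35 mm; origin at the centre of its underside, z up.
Mind the look-alikes: they are no part of the job. What is shaped like the part that bears shaker_center but pink, turquoise or yellow is not meant.

How it is judged:
By the outcome, as a careful person would: the job done as asked, in the order asked, and still so for the second after the job is handed in, with the robot touching nothing.
It also fails if it takes over 72 s, if anything falls off the work surface, if the arm or the gripper's body presses on something with over 40 N, if the wrist force passes 120 N, or if a joint passes its speed limit or range.

## Working session

There is one attempt and no reset: what is moved stays moved. The work goes in short steps, each a Python script; the robot and the scene stay as the last script left them, time stands still between calls to the robot, and variables do not carry over. Pictures are saved under pics/ and viewed, and the job is handed in when it is done.

```bash
ls; mkdir -p pics
python3 - <<'E'
from cell import env,kin,camera,calibration,job
import cv2,numpy as np
for n in ("scene","top","wrist"):
    c=calibration(n); p,d=camera(n); cv2.imwrite(f"pics/{n}0.png",p); np.savez(f"pics/{n}0.npz",p=p,d=d,**c)
    print(n,{k:np.round(v,3).tolist() for k,v in c.items()},(d>0).mean())
s=env.get_state();print(s)
E
```

```text
pics
scene {'fx': 397.923, 'fy': 397.923, 'cx': 320.025, 'cy': 203.432, 'rvec': [1.286, -2.035, 1.109], 'tvec': [0.37, 0.301, 0.579]} 0.9958828125
top {'fx': 405.583, 'fy': 405.583, 'cx': 314.487, 'cy': 199.252, 'rvec': [2.175, -2.142, 0.095], 'tvec': [0.153, 0.539, 0.935]} 0.99587109375
wrist {'fx': 298.236, 'fy': 298.236, 'cx': 316.752, 'cy': 195.364, 'rvec': [-2.435, 1.508, 0.244], 'tvec': [-0.673, -0.041, 0.382]} 0.99618359375
{'time': 0.15, 'qpos': array([ 1.00091632,  0.47766639,  0.02233485,  1.55619979, -0.01150424,
        1.10927868, -0.08311254]), 'joint_velocities': array([ 9.17206093e-05, -2.48453226e-03,  7.14086357e-04, -2.81959979e-03,
        4.32473722e-05, -4.53765102e-04, -7.57033586e-05]), 'joint_torque': array([ 3.11979478e-03, -5.96920431e+01,  1.61034342e+00, -2.81492168e+01,
        1.26315106e-02,  6.49713664e-03,  2.23917141e-05]), 'tcp_pos': array([ 0.30059857, -0.60399142,  0.30312145]), 'orientation': array([-6.81302804e-04,  9.73461248e-01,  2.28850805e-01, -2.07348323e-04]), 'force': array([-0.11174987,  0.20721621, -0.34202374]), 'torque': array([-0.03644563, -0.02749912,  0.00926134]), 'opening': 0.08546788624644798}
```

View pics/scene0.png

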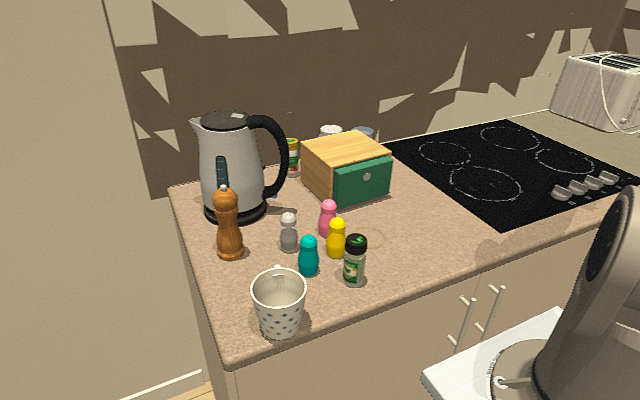

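View pics/top0.png

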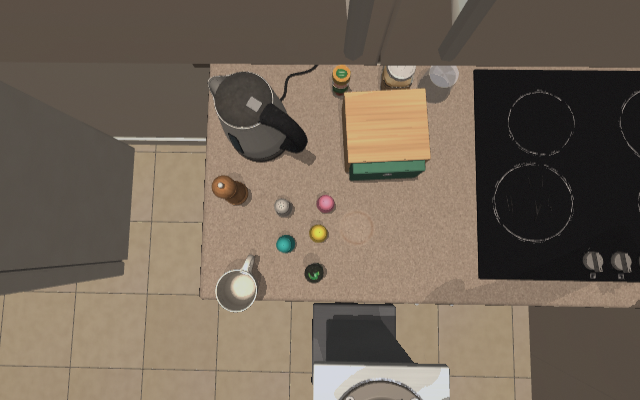

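View pics/wrist0.png

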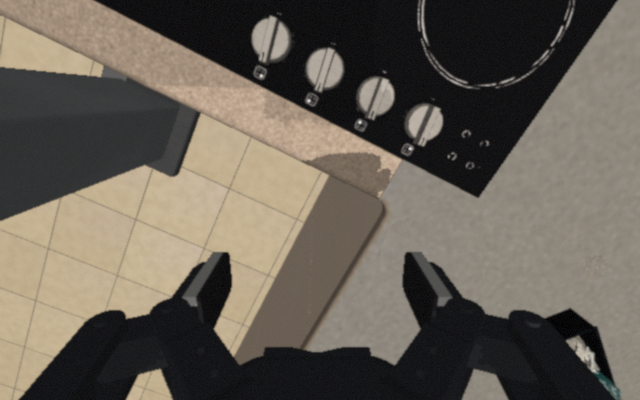

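The scene shows a grey/clear shaker at (289,232), turquoise at (308,256), pink at (328,218) and yellow at (337,238). In the top view they are at (283,207), (286,244), (326,203) and (318,233). Only the grey and clear one fits the description. I'll confirm it in a crop and measure.

```bash
cat > h.py <<'E'
import cv2,numpy as np
def load(n):
    z=np.load(f"pics/{n}.npz"); return z['p'],z['d'],{k:z[k] for k in('fx','fy','cx','cy','rvec','tvec')}
def grid(d,c):
    v,u=np.indices(d.shape); X=np.stack([(u-c['cx'])/c['fx']*d,(v-c['cy'])/c['fy']*d,d],-1)
    R=cv2.Rodrigues(np.array(c['rvec'],float))[0]
    return (X-np.array(c['tvec']).ravel())@R
def ray(c,u,v,z):
    R=cv2.Rodrigues(np.array(c['rvec'],float))[0]; t=np.array(c['tvec']).ravel()
    o=-R.T@t; r=R.T@np.array([(u-c['cx'])/c['fx'],(v-c['cy'])/c['fy'],1]); return o+r*(z-o[2])/r[2]
E
python3 - <<'E'
from h import *
p,d,c=load("scene0"); W=grid(d,c)
crop=cv2.resize(p[190:300,210:380],None,fx=4,fy=4,interpolation=cv2.INTER_CUBIC); cv2.imwrite("pics/crop_scene.png",crop)
pt,dt,ct=load("top0"); T=grid(dt,ct)
crop=cv2.resize(pt[60:320,200:440],None,fx=2.3,fy=2.3,interpolation=cv2.INTER_CUBIC); cv2.imwrite("pics/crop_top.png",crop)
for n,(u,v) in dict(shaker=(283,207),turq=(286,244),pink=(326,203),yel=(318,233),jar=(314,272),mill=(222,186),cab=(386,125),table=(440,230)).items(): print(n,T[v,u].round(3))
# cabinet top
z=T[...,2]; m=((abs(z-.124)<.01)&(np.indices(z.shape)[1]>335)&(np.indices(z.shape)[1]<435)&(np.indices(z.shape)[0]>85)).astype(np.uint8)
n,l,s,ce=cv2.connectedComponentsWithStats(m); i=1+s[1:,4].argmax(); m=(l==i)
r=cv2.minAreaRect(T[m][:,:2].astype(np.float32)); print("cab top",r,cv2.boxPoints(r).round(3),T[m][:,2].mean())
# green front in scene
h=cv2.cvtColor(p,cv2.COLOR_BGR2HSV); g=(h[...,0]>60)&(h[...,0]<90)&(h[...,1]>90)
n,l,s,ce=cv2.connectedComponentsWithStats(g.astype(np.uint8)); i=1+s[1:,4].argmax(); m=cv2.erode((l==i).astype(np.uint8),np.ones((3,3)))>0
P=W[m]; print("green",s[i],P.min(0),P.max(0)); 
P=P[(P[:,2]<.105)]; ce=np.median(P,0);u,S,vt=np.linalg.svd(P-P.mean(0),full_matrices=False);print(P.mean(0),"normal",vt[2],S)
disc=(abs(T[...,0]*0)+1); print("disc scene",W[176,367])
# shaker points in scene and top
for W_,nm in((W,'s'),(T,'t')):
    q=T[207,283][:2]; mm=(np.hypot(*(W_[...,:2]-q).transpose(2,0,1))<.04)&(W_[...,2]>.01)&(W_[...,2]<.1)
    Q=W_[mm]; print(nm,len(Q),Q.min(0).round(3),Q.max(0).round(3),np.median(Q[Q[:,2]>.08],0))
E
```

```text
shaker [0.512 0.23  0.092]
turq [0.43  0.222 0.088]
pink [0.523 0.135 0.089]
yel [0.456 0.152 0.088]
jar [0.371 0.159 0.106]
mill [0.547 0.35  0.166]
cab [0.692 0.006 0.123]
table [ 0.469 -0.142  0.003]
cab top ((0.6860291361808777, 0.004465840756893158), (0.1731134057044983, 0.18063372373580933), 3.3377492427825928) [[ 0.594  0.09 ]
 [ 0.605 -0.091]
 [ 0.778 -0.081]
 [ 0.767  0.1  ]] 0.1238936154791559
green [ 333  156   60   53 2203] [-0.11687013 -0.07330203  0.01675819] [0.61662595 0.48131251 0.56308992]
[0.58872187 0.01306691 0.06130667] normal [-0.99940992 -0.03332196  0.00833398] [1.82001474 0.93867559 0.14234018]
disc scene [ 5.86490662e-01 -4.55719154e-04  8.63576963e-02]
s 624 [0.491 0.218 0.01 ] [0.526 0.258 0.09 ] [0.50904271 0.23727349 0.08557445]
t 275 [0.493 0.215 0.026] [0.533 0.257 0.093] [0.51626622 0.23512584 0.08598417]
```

```bash
ls pics
```

```text
crop_scene.png
crop_top.png
scene0.npz
scene0.png
top0.npz
top0.png
wrist0.npz
wrist0.png
```

View pics/crop_scene.png

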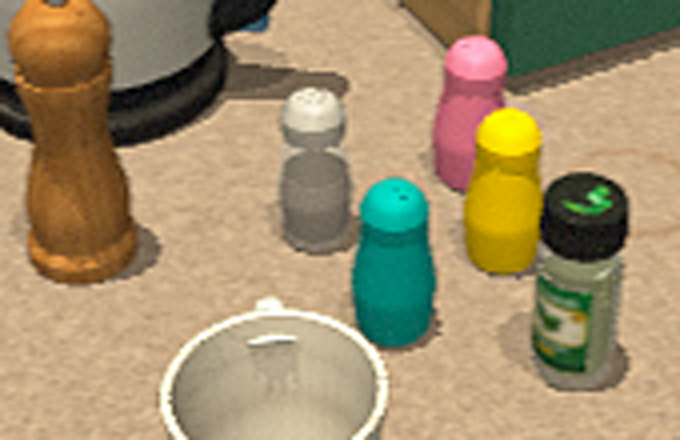

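View pics/crop_top.png

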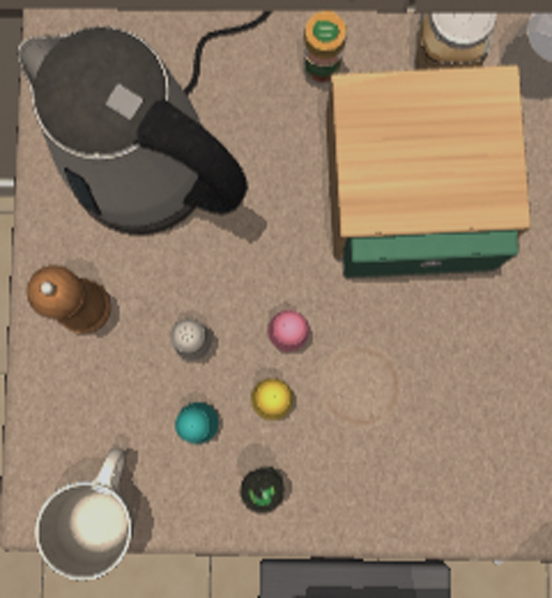

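The crop confirms it: the grey/clear shaker is at crop (315,170), i.e. scene (289,232), with the three coloured look-alikes beside it. Next I'll refine the cabinet yaw and the shaker centre, and check reach.

Run:
```python
from h import *
from cell import env,kin,calibration
from scipy.spatial.transform import Rotation as Ro
pt,dt,ct=load("top0"); T=grid(dt,ct); p,d,c=load("scene0"); W=grid(d,c)
h=cv2.cvtColor(pt,cv2.COLOR_BGR2HSV)
roi=np.zeros(dt.shape,bool); roi[85:185,338:436]=1
m=(roi&(T[...,2]>.117)&(h[...,0]<25)&(h[...,1]>60)).astype(np.uint8)
n,l,s,_=cv2.connectedComponentsWithStats(m); m=(l==1+s[1:,4].argmax()).astype(np.uint8)
cn=max(cv2.findContours(m,0,cv2.CHAIN_APPROX_NONE)[0],key=cv2.contourArea)[:,0]
Q=np.array([ray(ct,u,v,.124)[:2] for u,v in cn],np.float32); r=cv2.minAreaRect(Q); print(r); print(cv2.boxPoints(r).round(4))
# front edge line: points on each contour column max row
cols=range(352,424); fe=np.array([ray(ct,u,np.where(m[:,u])[0].max()+.5,.124)[:2] for u in cols]); k=np.polyfit(fe[:,1],fe[:,0],1); print("front edge slope dx/dy",k)
fb=np.array([ray(ct,u,np.where(m[:,u])[0].min()-.5,.124)[:2] for u in cols]); print("back",np.polyfit(fb[:,1],fb[:,0],1))
rows=range(100,155)
for f,o in((np.min,-.5),(np.max,.5)):
    e=np.array([ray(ct,f(np.where(m[v])[0])+o,v,.124)[:2] for v in rows]); print("side y=",np.polyfit(e[:,0],e[:,1],1))
# scene front face plane
hs=cv2.cvtColor(p,cv2.COLOR_BGR2HSV); g=(hs[...,0]>60)&(hs[...,0]<90)&(hs[...,1]>90); g[:,:333]=0;g[:156]=0;g[210:]=0;g[:,393:]=0
g=cv2.erode(g.astype(np.uint8),np.ones((3,3)))>0
P=W[g]; P=P[(P[:,2]>.02)&(P[:,2]<.105)&(abs(P[:,0]-.59)<.02)]
A=np.c_[P[:,1],np.ones(len(P))]; k=np.linalg.lstsq(A,P[:,0],rcond=None)[0]; print("face x=",k,len(P),np.std(P[:,0]-A@k))
dm=(hs[...,1]<80)&(abs(np.indices(d.shape)[1]-367)<8)&(abs(np.indices(d.shape)[0]-176)<8); v,u=np.where(dm); print("disc px",u.mean(),v.mean(),len(u),np.median(W[dm],0), ray(c,u.mean(),v.mean(),.085))
# shaker: cap circle in top by depth
q=np.array([.514,.236])
m=(np.hypot(*(T[...,:2]-q).transpose(2,0,1))<.05)&(T[...,2]>.07)&(T[...,2]<.12); v,u=np.where(m); print("cap px",u.min(),u.max(),v.min(),v.max(),len(u))
print(ray(ct,(u.min()+u.max())/2,(v.min()+v.max())/2,.08), ray(ct,u.mean(),v.mean(),.08))
# scene: shaker silhouette column centre; depth-based fits
m=(np.hypot(*(W[...,:2]-q).transpose(2,0,1))<.05)&(W[...,2]>.02)&(W[...,2]<.066)
from scipy.optimize import least_squares
S=W[m][:,:2]; f=least_squares(lambda x:np.hypot(*(S-x).T)-.022,q,loss='soft_l1',f_scale=.002); print("cyl fit",f.x,len(S),np.std(f.fun))
v,u=np.where(m); print("scene px",u.min(),u.max(),v.min(),v.max()); 
for z in(.045,):print(ray(c,(u.min()+u.max())/2,(v.min()+v.max())/2,z))
for nm,uv in dict(mill=(231,190),jar=(314,272)).items(): print(nm,T[uv[1],uv[0]])
cw=calibration("wrist"); s=env.get_state(); Rt=Ro.from_quat(np.roll(s['orientation'],-1)).as_matrix(); Rc=cv2.Rodrigues(np.array(cw['rvec'],float))[0]; print("cam in tool",Rt.T@(-Rc.T@np.array(cw['tvec']).ravel()-s['tcp_pos'])); print((Rc@Rt).round(2))
yaw=np.arctan2(.05,1)
for tilt in(0,15,30,45,60):
  for fx in(.60,.588,.46,.43):
    a=np.radians(tilt)
    z=np.array([np.cos(yaw)*np.sin(a),np.sin(yaw)*np.sin(a),-np.cos(a)]); y=np.array([-np.sin(yaw),np.cos(yaw),0]);res=[]
    for sg in(1,-1):
        yy=sg*y; R=np.c_[np.cross(yy,z),yy,z]; qn=np.roll(Ro.from_matrix(R).as_quat(),1)
        tip=np.array([fx,0,.085 if tilt else .065]); j=kin.inverse_kinematics(tip-.073*z,qn); res.append(None if j is None else np.round(j,2).tolist())
    print(tilt,fx,res)
```

```text
((0.6926376223564148, 0.005594722926616669), (0.16161535680294037, 0.17983227968215942), 3.52815842628479)
[[ 0.6064  0.0904]
 [ 0.6175 -0.0891]
 [ 0.7788 -0.0792]
 [ 0.7678  0.1003]]
front edge slope dx/dy [-0.06170553  0.61223604]
back [-0.06213666  0.77185919]
side y= [0.06039069 0.05362703]
side y= [ 0.06014833 -0.12625775]
face x= [-0.03254029  0.58914453] 1446 0.003745528944474547
disc px 366.54545454545456 176.29090909090908 55 [5.87255008e-01 5.78722397e-04 8.53359991e-02] [ 5.87718692e-01 -5.26529353e-05  8.50000000e-02]
cap px 274 288 199 213 177
[0.5150813  0.23595743 0.08      ] [0.51559965 0.23551097 0.08      ]
cyl fit [0.51700835 0.23436348] 354 0.002603106533421794
scene px 279 298 224 246
[0.50026061 0.24164533 0.045     ]
mill [0.54114231 0.33488236 0.14870395]
jar [0.3713914  0.15866249 0.1057513 ]
cam in tool [ 0.07976715 -0.00076688 -0.07048483]
[[-0.    1.    0.  ]
 [-0.95  0.   -0.31]
 [-0.31 -0.    0.95]]
0 0.6 [[0.38, 0.65, -0.65, 1.83, 0.52, 0.84, 1.09], [0.02, 0.56, -0.16, 1.86, 0.13, 0.73, -1.74]]
0 0.588 [[0.38, 0.63, -0.65, 1.86, 0.51, 0.82, 1.09], [0.02
[... 496 characters left out ...]
0.27, -0.35, 2.35, 0.43, 0.3, -2.09]]
15 0.43 [[0.65, 0.33, -0.91, 2.38, 0.84, 0.41, 0.66], [0.21, 0.24, -0.41, 2.41, 0.48, 0.28, -2.15]]
30 0.6 [[0.53, 0.52, -0.78, 2.21, 1.61, 0.37, 0.03], [-0.65, 0.49, 0.65, 2.29, 4.39, 0.26, 0.18]]
30 0.588 [[0.69, 0.58, -0.98, 2.23, 1.64, 0.49, 0.05], [0.19, 0.41, -0.37, 2.26, 1.76, 0.18, 2.94]]
30 0.46 [None, None]
30 0.43 [None, None]
45 0.6 [[0.84, 0.81, -1.18, 2.36, 2.27, 0.81, -0.39], [0.54, 0.58, -0.78, 2.38, 2.5, 0.61, 2.33]]
45 0.588 [[0.84, 0.8, -1.18, 2.39, 2.28, 0.82, -0.42], [0.53, 0.57, -0.78, 2.4, 2.52, 0.62, 2.31]]
45 0.46 [None, None]
45 0.43 [None, None]
60 0.6 [None, None]
60 0.588 [None, None]
60 0.46 [None, None]
60 0.43 [None, None]
```

```bash
cat >> h.py <<'E'
from scipy.spatial.transform import Rotation as Ro
YAW=.0612; ORG=np.array([.6926,.0056,0]); CX=np.array([np.cos(YAW),np.sin(YAW),0]); CY=np.array([-np.sin(YAW),np.cos(YAW),0])
def cab(x,y,z): return ORG+x*CX+y*CY+np.array([0,0,z])
def tool(tilt,sg=-1):
    a=np.radians(tilt); z=CX*np.sin(a)-np.array([0,0,np.cos(a)]); y=sg*CY
    return np.roll(Ro.from_matrix(np.c_[np.cross(y,z),y,z]).as_quat(),1), z
E
cat > press1.py <<'E'
from h import *
from cell import env,kin,camera,calibration
q,z=tool(10); P=lambda x,h,y=0: cab(x,y,h)-.073*z
st=lambda m:(lambda s:print(m,round(s['time'],2),s['tcp_pos'].round(4),s['force'].round(2),round(s['opening'],3)))(env.get_state())
env.grip(0.0)
env.reach(P(-.165,.16),q); st("pre")
env.movel(P(-.150,.085),.15); st("low")
r=env.movel(P(-.120,.085),.05,stop_force=3); st(f"near {r}")
if not r:
    r=env.movel(P(-.090,.085),.003,stop_force=11); st(f"press {r}")
    s=env.get_state(); print("depth tip cab x",(s['tcp_pos']+.073*z-ORG)@CX)
    env.movel(P(-.155,.085),.08); st("back")
    p,d=camera("scene"); cv2.imwrite("pics/scene1.png",p); p,d=camera("top"); cv2.imwrite("pics/top1.png",p)
E
python3 press1.py
```

```text
pre 3.22 [ 0.5155 -0.0061  0.232 ] [-0.5   0.01  0.16] -0.0
low 3.88 [ 0.5305 -0.0044  0.1572] [ 0.71  0.37 -0.08] -0.0
near False 4.62 [ 0.5599 -0.0025  0.1567] [-1.09 -0.09  0.96] -0.0
press True 10.57 [ 0.5769 -0.0015  0.1559] [-5.33  0.67  3.37] -0.0
depth tip cab x -0.10322658161301025
back 11.38 [ 0.5259 -0.0046  0.1572] [-0.37 -0.02  0.75] 0.0
```

View pics/scene1.png

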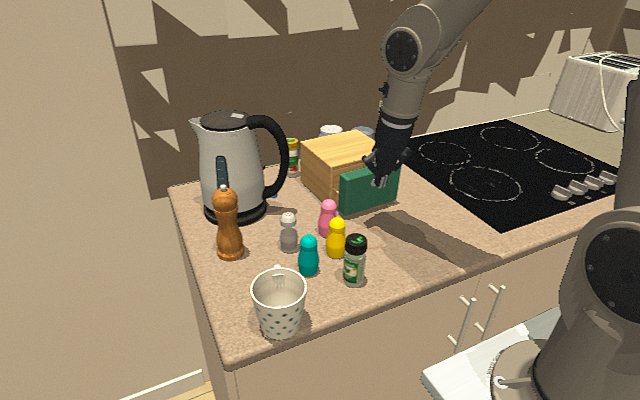

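View pics/top1.png

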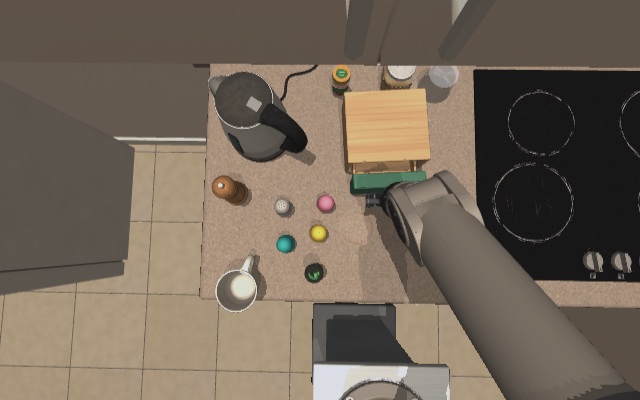

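The drawer has released: in the top view the front is at (390,182), out past the carcass and following the fingers. I'll back off fully, then measure clearances around the shaker.

```bash
cat > s2.py <<'E'
from h import *
from cell import env,kin,camera,calibration
q,z=tool(10); P=lambda x,h,y=0: cab(x,y,h)-.073*z
st=lambda m:(lambda s:print(m,round(s['time'],2),s['tcp_pos'].round(4),s['force'].round(2),round(s['opening'],3)))(env.get_state())
env.movel(P(-.252,.085),.12); st("back")
env.movel(P(-.252,.22),.2); st("up")
E
python3 s2.py
python3 - <<'E'
from h import *
from cell import env,kin,camera
pt,dt,ct=load("top0"); T=grid(dt,ct)
for uv in((300,143),(285,130),(265,150),(231,190),(225,186),(238,198)): print(uv,T[uv[1],uv[0]].round(3))
sh=np.array([.5155,.2352])
for r in(.06,.08,.1,.12,.14):
    D=np.hypot(*(T[...,:2]-sh).transpose(2,0,1)); m=(D>r-.02)&(D<r)&(T[...,2]>.1); P=T[m]
    print(r,len(P), P[:,2].max().round(3) if len(P) else '', sorted(set((np.degrees(np.arctan2(*(P[:,:2]-sh).T[::-1]))//15*15).astype(int))))
for sg in(1,-1):
  for dy in(20,30,40,50):
    q,z=tool(0,sg); q=np.roll((Ro.from_euler('z',dy,degrees=True)*Ro.from_quat(np.roll(q,-1))).as_quat(),1)
    print(sg,dy,[None if (j:=kin.inverse_kinematics(np.r_[sh,h],q)) is None else j.round(2).tolist() for h in(.112,.25)])
  q,z=tool(0,sg); c=cab(-.103-.115+.034+.05,0,.14); print('drawer',sg,c,[None if (j:=kin.inverse_kinematics(c+[0,0,h],q)) is None else j.round(2).tolist() for h in(0,.12)])
E
```

```text
back 12.43 [ 0.4294 -0.0104  0.1572] [ 0.21  0.19 -0.51] -0.0
up 13.26 [ 0.428  -0.0107  0.291 ] [ 0.04 -0.16  0.48] 0.0
(300, 143) [0.634 0.19  0.188]
(285, 130) [0.647 0.216 0.235]
(265, 150) [0.638 0.273 0.102]
(231, 190) [0.541 0.335 0.149]
(225, 186) [0.548 0.345 0.159]
(238, 198) [0.535 0.34  0.053]
0.06 0  []
0.08 7345 0.755 [np.int64(-45), np.int64(-30), np.int64(-15), np.int64(0), np.int64(15), np.int64(30)]
0.1 5570 0.755 [np.int64(-60), np.int64(-45), np.int64(30), np.int64(45), np.int64(60), np.int64(75)]
0.12 6080 0.819 [np.int64(-90), np.int64(-75), np.int64(-60), np.int64(45), np.int64(60), np.int64(75)]
0.14 4744 0.99 [np.int64(-135), np.int64(-75), np.int64(-60), np.int64(-30), np.int64(-15), np.int64(0), np.int64(15), np.int64(30), np.int64(45), np.int64(60), np.int64(75)]
1 20 [[0.29, 0.92, -1.19, 1.9, 1.0, 1.08, 0.64], [0.31, 0.65, -1.18, 1.82, 0.66, 1.14, 0.88]]
1 30 [[0.29, 0.92, -1.19, 1.9, 1.0, 1.08, 0.82], [0.31, 0.65, -1.18, 1.82, 0.66, 1.14, 1.05]]
1 40 [[0.29, 0.92, -1.19, 1.9, 1.0, 1.08, 0.99], [0.31, 0.65, -1.18, 1.82, 0.66, 1.14, 1.23]]
1 50 [[0.29, 0.92, -1.19, 1.9, 1.0, 1.08, 1.17], [0.31, 0.65, -1.18, 1.82, 0.66, 1.14, 1.4]]
drawer 1 [ 0.55885087 -0.00259568  0.14      ] [[0.41, 0.6, -0.68, 1.93, 0.51, 0.8, 1.08], [0.42, 0.41, -0.67, 1.85, 0.3, 0.99, 1.26]]
-1 20 [[-0.08, 0.63, -0.59, 1.93, 0.51, 0.74, -2.14], [-0.04, 0.43, -0.64, 1.84, 0.31, 0.97, -1.97]]
-1 30 [[-0.09, 0.63, -0.58, 1.93, 0.5, 0.74, -1.95], [-0.04, 0.43, -0.63, 1.84, 0.3, 0.97, -1.79]]
-1 40 [[-0.1, 0.62, -0.57, 1.93, 0.49, 0.73, -1.77], [-0.05, 0.43, -0.63, 1.84, 0.3, 0.97, -1.61]]
-1 50 [[-0.11, 0.62, -0.56, 1.93, 0.48, 0.73, -1.59], [-0.05, 0.43, -0.62, 1.84, 0.3, 0.97, -1.44]]
drawer -1 [ 0.55885087 -0.00259568  0.14      ] [[0.22, 0.53, -0.41, 1.94, 0.31, 0.73, -1.89], [0.22, 0.37, -0.41, 1.86, 0.18, 0.95, -1.78]]
```

```bash
cat >> h.py <<'E'
def rz(q,deg): return np.roll((Ro.from_euler('z',deg,degrees=True)*Ro.from_quat(np.roll(q,-1))).as_quat(),1)
def st(m):
    from cell import env
    s=env.get_state();print(m,round(s['time'],2),s['tcp_pos'].round(4),s['force'].round(2),round(s['opening'],3))
def proj(c,X): return cv2.projectPoints(np.array([X],float),np.array(c['rvec'],float),np.array(c['tvec'],float),np.array([[c['fx'],0,c['cx']],[0,c['fy'],c['cy']],[0,0,1.]]),None)[0].ravel()
E
python3 - <<'E'
from h import *
from cell import env,kin,camera,calibration
q=rz(tool(0,1)[0],40); sh=np.array([.5155,.2352])
env.grip(.07)
env.reach(np.r_[sh,.26],q); st("above")
c=calibration("wrist"); p,d=camera("wrist")
for z in(.045,.09): 
    a=proj(c,np.r_[sh,z]); print(z,a); cv2.circle(p,tuple(int(round(x)) for x in a),3,(0,0,255),1)
cv2.imwrite("pics/wrist2.png",p)
p,d=camera("top"); cv2.imwrite("pics/top2.png",p); np.savez("pics/top2.npz",p=p,d=d,**calibration("top"))
p,d=camera("scene"); cv2.imwrite("pics/scene2.png",p); np.savez("pics/scene2.npz",p=p,d=d,**calibration("scene"))
E
```

```text
above 16.39 [0.5155 0.235  0.2599] [0.12 0.37 0.48] 0.07
0.045 [315.89010084 182.36826048]
0.09 [315.78702484 196.70263411]
```

View pics/wrist2.png

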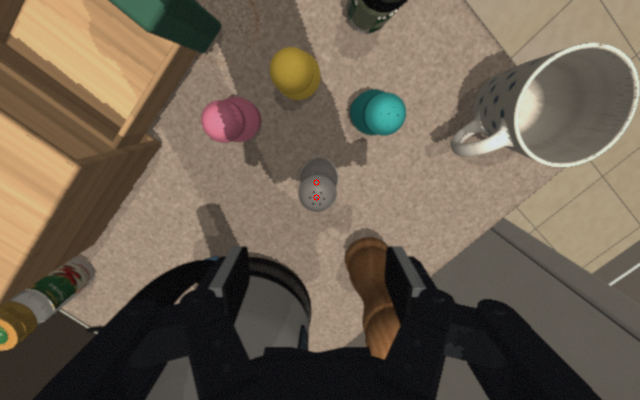

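View pics/top2.png

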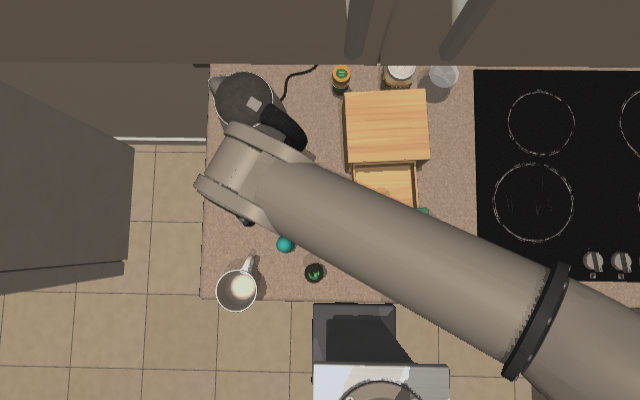

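View pics/scene2.png

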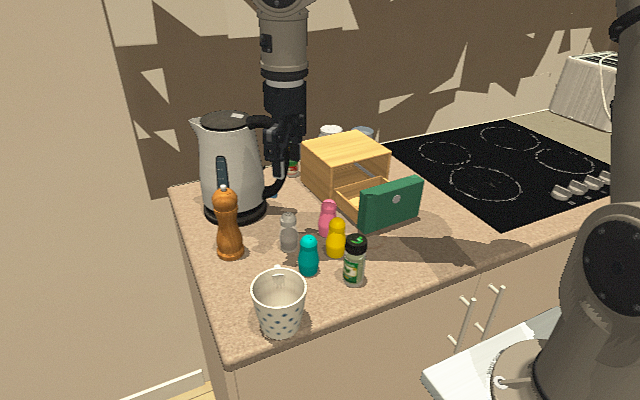

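The drawer is fully out (scene front at (392,203)). In the wrist view the shaker cap at (317,197) matches the predicted (316,197), and no bystander is in the fingers' way. Grasping now.

Run:
```python
from h import *
from cell import env,kin,camera,calibration
sh=np.array([.5155,.2352])
r=env.movel(np.r_[sh,.114],.1,stop_force=6); st(f"down {r}")
if not r:
    env.grip(.03,25); st("grip")
    env.movel(np.r_[sh,.30],.15); st("lift")
    p,d=camera("wrist"); cv2.imwrite("pics/wrist3.png",p)
    p,d=camera("scene"); cv2.imwrite("pics/scene3.png",p)
```

```text
down False 18.15 [0.5158 0.2354 0.1146] [-0.27 -0.44 -0.76] 0.07
grip 18.55 [0.5157 0.2353 0.1145] [-0.31 -0.77  3.84] 0.037
lift 19.94 [0.5152 0.2348 0.299 ] [-0.57 -0.3  -0.91] 0.037
```

View pics/wrist3.png

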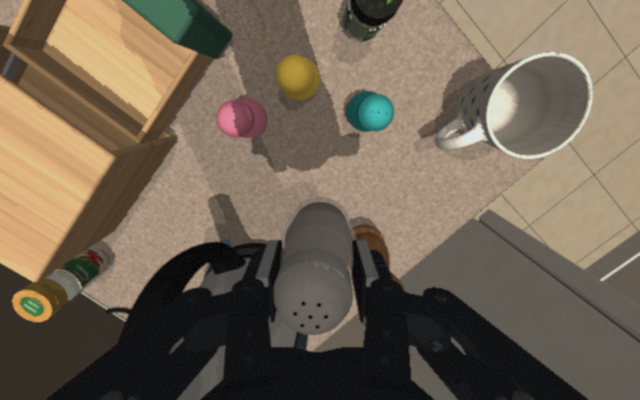

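View pics/scene3.png

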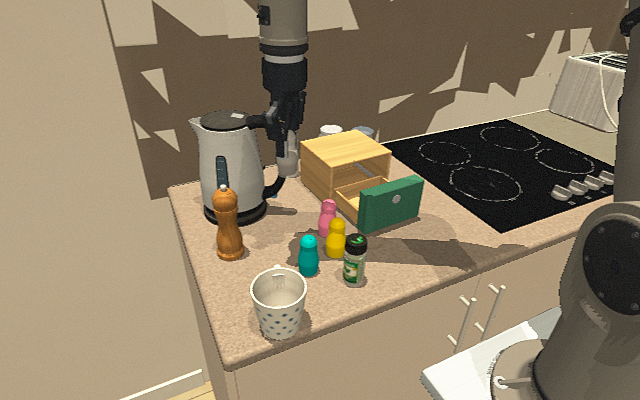

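The shaker is held upright at opening 37 mm; the wrist view shows its cap at (313,300) centred between the pads. Next I'll carry it over the drawer and lower it.

Run:
```python
from h import *
from cell import env,kin,camera,calibration
q,_=tool(0,1); t=lambda z: cab(-.133,0,z)
env.reach(t(.27),q); st("over")
p,d=camera("wrist"); cv2.imwrite("pics/wrist4.png",p)
c=calibration("scene");p,d=camera("scene"); cv2.imwrite("pics/scene4.png",cv2.resize(p[60:260,230:480],None,fx=3,fy=3))
```

```text
over 21.0 [ 5.597e-01 -3.000e-04  2.705e-01] [ 0.83  0.86 -0.58] 0.037
```

View pics/wrist4.png

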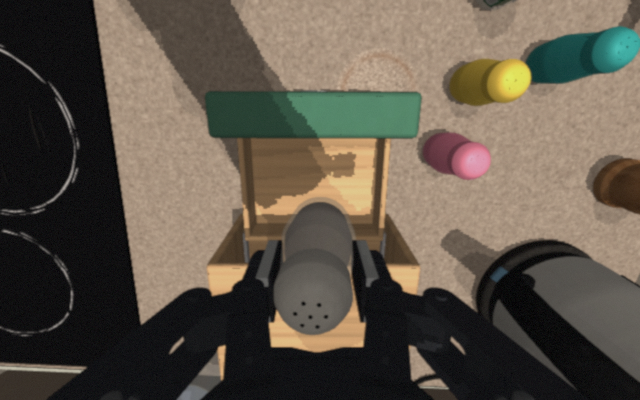

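View pics/scene4.png

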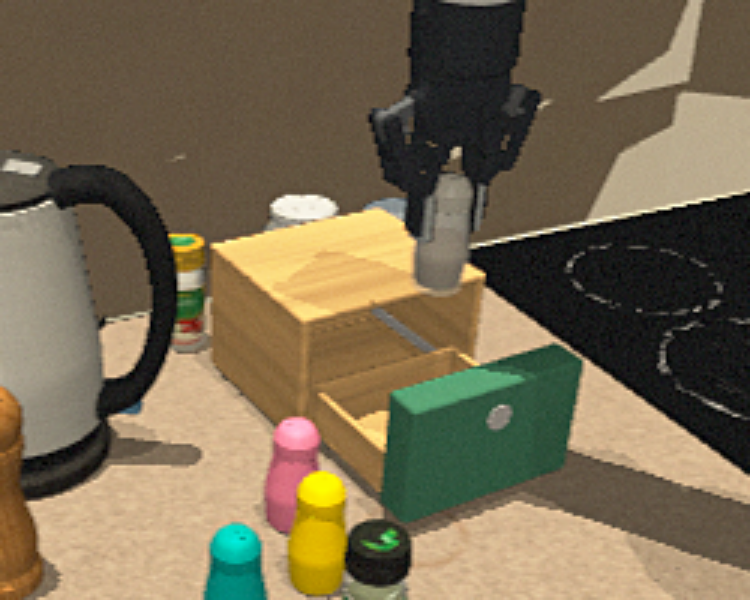

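The shaker is upright above the open drawer. I'll check the drawer's extent before lowering, using the front's inner top edge at wrist (313,137) and its outer edge at (313,93).

Run:
```python
from h import *
from cell import env,kin,camera,calibration
c=calibration("wrist")
for uv,z in(((313,137),.113),((313,93),.113),((208,120),.113),((419,120),.113),((318,232),.124)):
    X=ray(c,*uv,z)-ORG; print(uv,"cab",X@CX,X@CY)
```

```text
(313, 137) cab -0.18495912612538956 0.0007882848652930105
(313, 93) cab -0.2164205262049061 0.000765739109032561
(208, 120) cab -0.19710021619646578 -0.07714850156393324
(419, 120) cab -0.19780141191793468 0.07958300868038248
(318, 232) cab -0.11137226695007811 0.004935276525988431
```

Run:
```python
from h import *
from cell import env,kin,camera,calibration
q,_=tool(0,1); t=lambda z: cab(-.133,0,z)
r=env.movel(t(.142),.12,stop_force=6); st(f"down {r}")
if not r:
    r=env.movel(t(.126),.01,stop_force=2.5); st(f"touch {r}")
    p,d=camera("scene"); cv2.imwrite("pics/scene5.png",cv2.resize(p[60:260,230:480],None,fx=3,fy=3))
```

```text
down False 22.32 [ 0.5604 -0.0023  0.1428] [ 0.24  0.83 -1.06] 0.037
touch True 23.3 [ 0.5599 -0.0025  0.1324] [-1.21 -0.    5.24] 0.037
```

View pics/scene5.png

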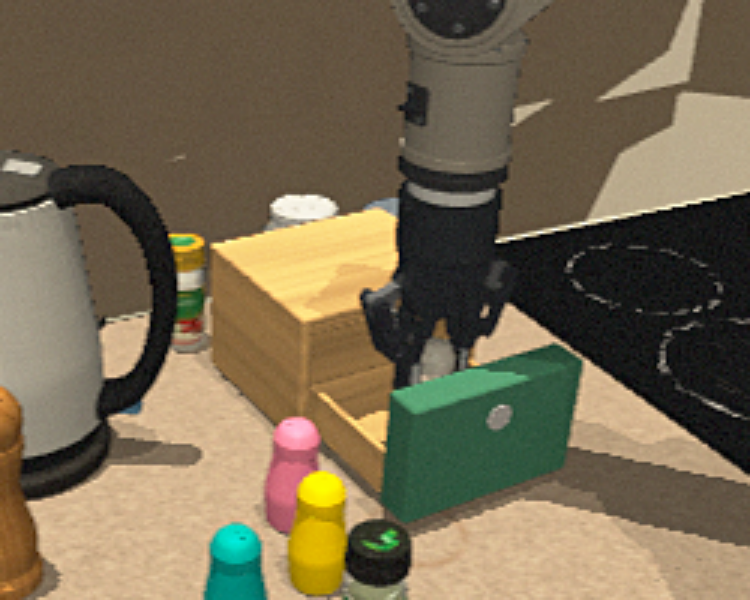

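Contact came at TCP z = 0.1324, against 0.1326 expected, so the shaker is standing on the drawer floor. Releasing, then lifting to look.

Run:
```python
from h import *
from cell import env,kin,camera,calibration
q,_=tool(0,1); t=lambda z: cab(-.133,0,z)
env.movel(t(.1330),.02)
env.grip(.062); st("open")
env.movel(t(.27),.12); st("up")
p,d=camera("wrist"); cv2.imwrite("pics/wrist6.png",p)
p,d=camera("scene"); cv2.imwrite("pics/scene6.png",cv2.resize(p[60:260,230:480],None,fx=3,fy=3))
q10,z=tool(10,1); P=lambda x,h,y=0: cab(x,y,h)-.073*z
for x,h in((-.25,.2),(-.25,.085),(-.09,.085)): j=kin.inverse_kinematics(P(x,h),q10); print(x,None if j is None else j.round(2))
```

```text
open 23.97 [ 0.5599 -0.0025  0.133 ] [-0.11  0.05 -0.53] 0.062
up 25.26 [ 0.5594 -0.0027  0.2692] [ 0.55 -0.35  0.55] 0.062
-0.25 [ 1.09  0.23 -1.31  2.18  0.36  0.76  1.19]
-0.25 [ 0.74  0.42 -0.99  2.29  0.75  0.56  0.81]
-0.09 [ 0.58  0.64 -0.91  1.94  0.8   0.75  0.86]
```

View pics/wrist6.png

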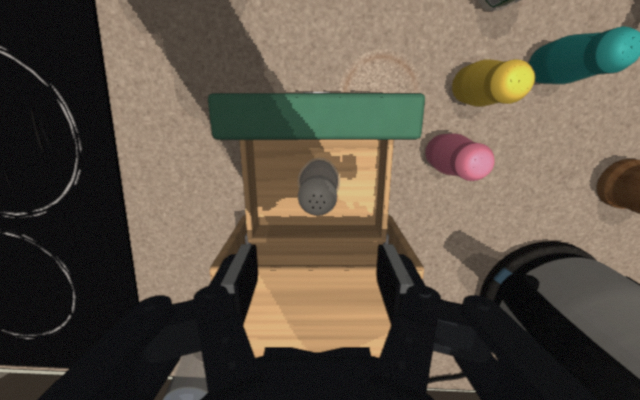

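View pics/scene6.png

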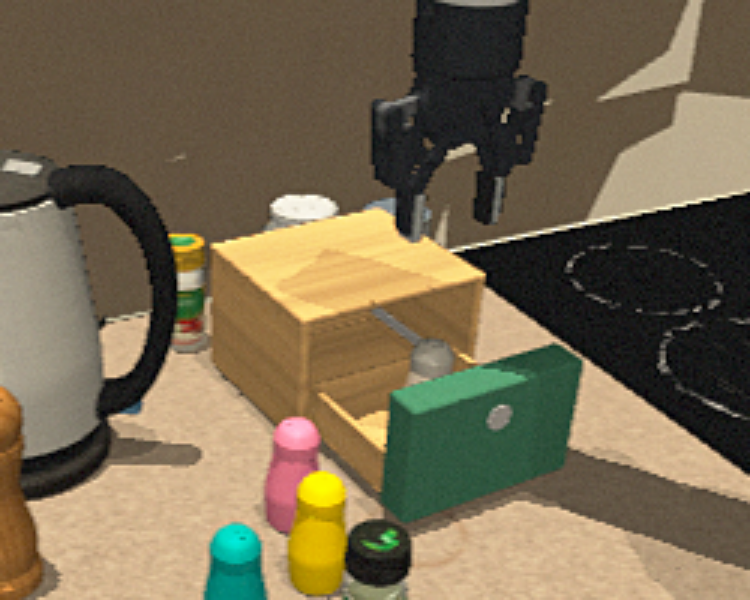

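The shaker stands upright mid-drawer (wrist (318,187), scene crop (430,360)). Now pushing the drawer shut.

Run:
```python
from h import *
from cell import env,kin,camera,calibration
q,z=tool(10,-1); P=lambda x,h,y=0: cab(x,y,h)-.073*z
env.grip(0.0)
env.movel(cab(-.25,0,.27),.2)
env.reach(P(-.252,.17),q); st("pre")
env.movel(P(-.246,.085),.12); st("low")
env.movel(P(-.233,.085),.04,stop_force=3); st("near")
r=env.movel(P(-.218,.085),.012,stop_force=10); st(f"contact {r}")
if not r:
    r=env.movel(P(-.120,.085),.03,stop_force=8); st(f"push {r}")
p,d=camera("scene"); cv2.imwrite("pics/scene7.png",cv2.resize(p[60:260,230:480],None,fx=3,fy=3))
env.dwell(.2); F=[]
for _ in range(5): F.append(env.get_state()['force']@CX); env.dwell(.02)
print(F)
```

```text
pre 29.17 [ 0.4285 -0.0105  0.2419] [-0.25 -0.88  0.12] -0.0
low 30.02 [ 0.4347 -0.0101  0.1572] [ 0.22 -0.93  0.69] -0.0
near 30.5 [ 0.4476 -0.0094  0.157 ] [-0.17  0.42  1.23] 0.0
contact False 31.9 [ 0.4622 -0.0086  0.1567] [-3.33  0.83 -1.27] -0.0
push False 35.32 [ 0.5601 -0.0024  0.1567] [-5.3   0.65 -0.11] -0.0
[np.float64(-5.792656140001818), np.float64(-5.760646207069293), np.float64(-5.661015750891332), np.float64(-6.065073640050992), np.float64(-5.576753011819123)]
```

View pics/scene7.png

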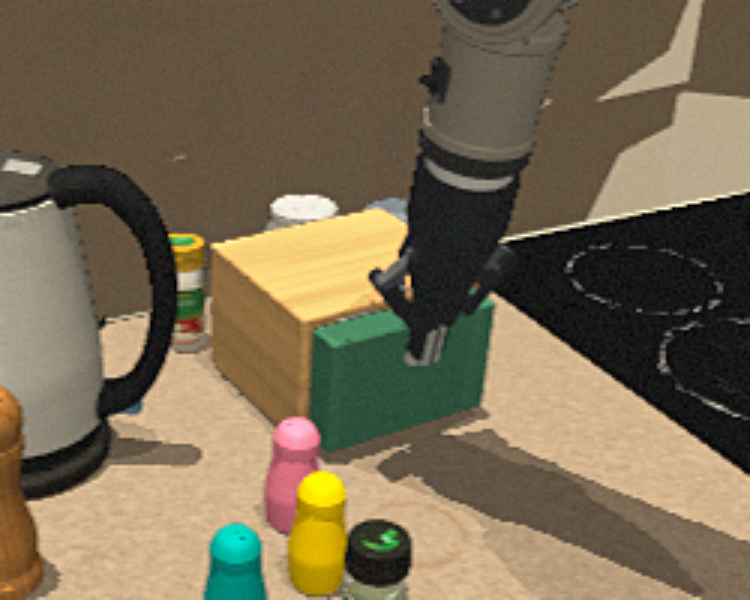

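Run:
```python
from h import *
from cell import env,kin,camera,calibration
q,z=tool(10,-1); P=lambda x,h,y=0: cab(x,y,h)-.073*z
r=env.movel(P(-.086,.085),.003,stop_force=5.8); st(f"press {r}")
s=env.get_state(); print("tip x",(s['tcp_pos']+.073*z-ORG)@CX)
env.movel(P(-.155,.085),.05); st("back"); env.dwell(.3); st("wait")
p,d=camera("scene"); cv2.imwrite("pics/scene8.png",cv2.resize(p[60:260,230:480],None,fx=3,fy=3))
```

```text
press True 41.7 [ 0.5766 -0.0014  0.156 ] [-5.86 -0.36  3.52] 0.0
tip x -0.10354961027004093
back 42.84 [ 0.5256 -0.0046  0.157 ] [-0.7   0.11 -0.17] -0.0
wait 43.14 [ 0.5254 -0.0046  0.1568] [0.08 0.51 1.1 ] -0.0
```

View pics/scene8.png

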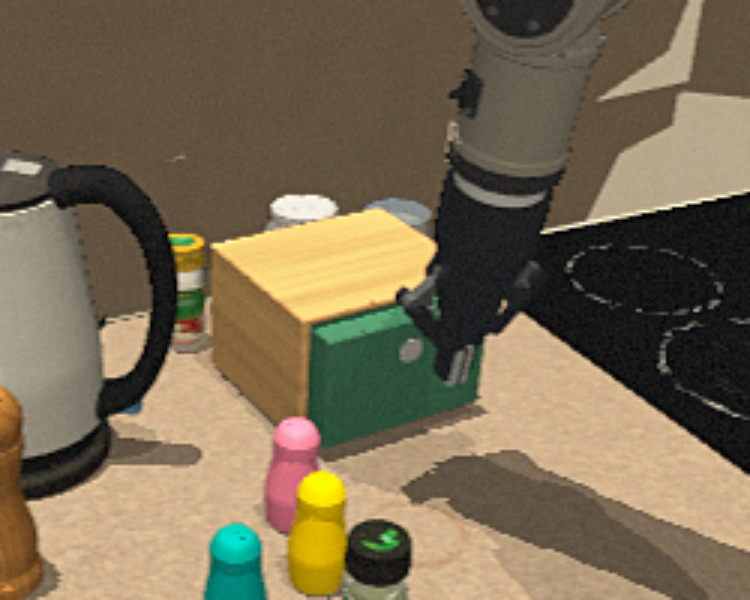

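The drawer stayed shut after backing off: the disc is visible at crop (411,350) and the front is flush with its latched place. I'll raise the arm clear, compare with the first pictures, and hand in.

Run:
```python
from h import *
from cell import env,kin,camera,calibration,job
q,z=tool(10,-1); P=lambda x,h,y=0: cab(x,y,h)-.073*z
env.movel(P(-.17,.2),.15); st("up")
env.reach([.301,-.604,.304],[0,.9735,.2289,0]); st("away")
p,d=camera("scene"); p0,_,_=load("scene0"); cv2.imwrite("pics/scene9.png",p)
t,_=camera("top"); t0,_,_=load("top0"); cv2.imwrite("pics/top9.png",t)
for a,b,n in((p,p0,"scene"),(t,t0,"top")):
    m=(cv2.blur(cv2.absdiff(a,b).max(2),(3,3))>35).astype(np.uint8); N,l,s,c=cv2.connectedComponentsWithStats(m)
    print(n,[(s[i].tolist()) for i in range(1,N) if s[i,4]>15])
```

```text
up 44.12 [ 0.5098 -0.0057  0.2711] [-0.33  0.39 -0.51] 0.0
away 46.39 [ 0.3023 -0.6031  0.304 ] [-0.04 -0.48  1.29] 0.0
scene [[573, 181, 67, 110, 2320], [279, 211, 22, 44, 681], [616, 237, 24, 44, 175], [602, 311, 38, 22, 190], [609, 323, 5, 10, 19]]
top [[276, 201, 9, 9, 58], [277, 200, 18, 18, 143], [443, 397, 7, 3, 17]]
```

View pics/scene9.png

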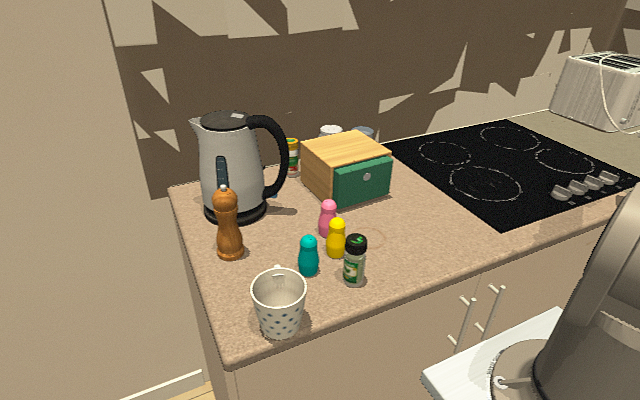

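View pics/top9.png

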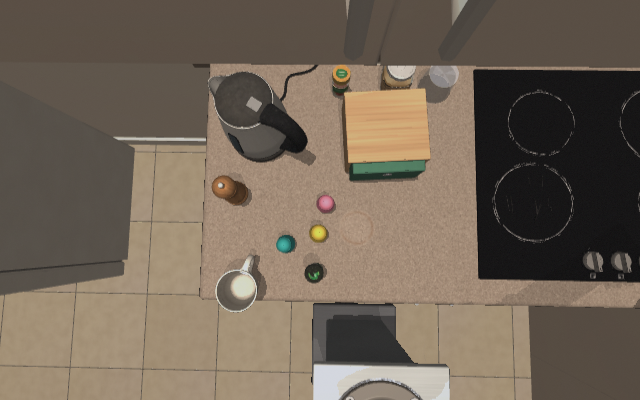

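The only differences from the first pictures are the missing shaker and the arm itself. The drawer front looks unchanged and the bystanders have not moved.

```bash
python3 -c "
from cell import job,env
print(job.job_done(), env.get_state()['time'])"
```

```text
the job is handed in; nothing more can be done
the job is handed in; nothing more can be done
```

The grey salt shaker is in the drawer, the drawer is latched shut, and I handed the job in at about 46.5 s.

- **Opening:** I pressed the green front at 3 mm/s with the stop set at 11 N. The latch let go on the first press and the drawer sprang fully out.
- **Placing:** I set the shaker down mid-drawer at the expected height. After the release, both the wrist and scene pictures showed it standing upright.
- **Closing:** I pushed the drawer in at a mean 30 mm/s, then at 3 mm/s with the stop set near 11.5 N. The front stayed shut when I backed off.
- **Last checks:** In both the scene and top pictures, only the shaker's old spot and the arm differ from the start. The front is at its latched place, and the mill, jar, mug and look-alikes are where they stood.
- **Not checked:** The shaker cannot be seen once the drawer is closed, so "upright" rests on the view before closing and a smooth push. I also did not log the peak press force; the highest reading I took, after each press had stopped, was about 6 N inward.

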